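# Hang the slide basket on the dip stand and hold it dipped

### The job

Dry trial of the dip stand: lift the wire slide basket by the blue grip of its handle and hang its handle bar on both prongs of the stand's hook, then let go of it. Then press the stand's red button 40 mm down, so that the red pointer stands at the green mark and the hanging basket dips into the empty white bath, and finish while still holding the button at that depth: do not let it come up. Keep the basket upright and leave the other things where they are.

Things in the scene. Friction and masses are not known exactly. Their poses are not given: they have to be found in the camera images.
- basket: Steel wire basket with glass slides fixed in it, 66 (x) x 110 (y) mm, 34 high, 0.15 kg, loose. Origin: centre of its underside; z up. A rigid handle rises in its middle: uprights 6 mm thick at y = -52 and +52 mm carry a round bar, 8 mm diameter, along y at 100 mm height. In the bar's middle is a blue plastic grip, 12 (x) x 34 (y) x 16 (z) mm. Symmetric front to back.
- basket_bar (a point): Centre of the basket's handle bar, in the middle of the blue grip, 100 mm above the basket's underside; x and y as of the basket.
- stand: Grey dip stand, fixed. Base 215 x 210 x 12 mm, two upright rods, cap top at z = 237 mm. Origin: on the worktop, 15 mm in front of the rods; x points to its back (hook at the front, -x, facing the robot), y to its left, z up. A spring slide on the rods carries a twin hook, a red button (right, -y) and a red pointer on a white scale (left) with marks every 20 mm; green mark = 40 mm travel.
- hook_seat (a point): Where the bar's centre lies when hung (stand's axes; moves with the slide). Slide up: z = 192 mm, 85 mm in front of the stand's origin. Two prongs 7 mm thick at y = -36 and +36 mm, axis 7.5 mm below this point, level for 20 mm, upturned in front (tip 27 mm ahead, 14 mm above). Bring the bar in from the front above the tips, prongs between the uprights, then lower it behind the tips.
- button_top (a point): Centre of the top of the red round button, 44 mm across (flat part 30 mm); faces up. Slide up: 205 mm above the worktop, 125 mm to the right (-y) of and 40 mm in front (-x) of the stand's origin; moves with the slide.
- dip_slide (a joint): Travel of the spring slide with hook, button and pointer, in m, straight down: 0 = up (at rest), 0.04 = green mark, 0.06 = lower stop. With the basket hung it takes about 5 N to start it and about 12 N to hold it at 0.04 (180 N/m); it springs up when let go.
- bath: Empty white bath on the stand's base under the hook, 132 (x) x 158 (y) mm outside, walls 4 mm, rim 74 mm above the worktop, inner floor 16 mm above it. Origin: centre of its underside. The hung basket's underside is 92 mm above the worktop with the slide up.
- sample_cup: Bystander: loose white sample cup with red lid, 62 mm across, 66 mm high; origin under its centre.
- squeeze_bottle: Bystander: loose white bottle with label, 62 mm across, 168 mm high; origin under its centre.
- dropper_bottle: Bystander: loose small white bottle with black cap, 32 mm across, 76 mm high; origin under its centre.
Things that resemble listed ones, but are neither listed nor needed, are in the scene too. What is shaped like the basket but turquoise is not meant.

How it is judged:
By the outcome, as a careful person would: the job done as asked, in the order asked, and still so for the second after the job is handed in, while the arm keeps its last pose, push and grip.
It also fails if it takes over 64 s, if anything falls off the work surface, if the arm or the gripper's body presses on something with over 40 N, if the wrist force passes 120 N, or if a joint passes its speed limit or range.

### The arm

A 6-joint arm with a two-finger parallel gripper is mounted at the origin on a cart in front of the work surface, level with it; the furniture and walls round the work are solid. World frame = base frame: x ahead of the robot, y to its left, z up, the work surface at z = 0. Lengths are in m, angles in rad, forces in N, time in s.
With the tool pointing down it reaches from about 0.35 to 0.975 m from the base axis. Payload 4.9 kg.
Tool frame: the origin (TCP) lies at the very end of the fingers, on their centre line; the grasp point (between the pads) lies 19 mm behind it; z points along the fingers, y is the line along which they close (so a half turn about z gives the same grasp; the last joint's range is limited). The gripper opens to 85 mm and grips with 20 to 120 N. Pads are 22 mm wide; open, the fingers measure 114 mm over their backs; the gripper's body (76 mm by 85 mm) begins 54 mm behind the grasp point. The pads swing forward as they close: fully open they stand 13 mm farther back than shut.
Start: joints at [1.105, 0.053, 1.613, -0, 1.476, -0.119], TCP at [0.212, 0.588, 0.203] pointing down, gripper open.
Joint ranges: [-3.01, 3.01], [-1.01, 2.22], [0.06, 2.58], [-1.02, 4.17], [0.09, 2.62], [-3.14, 3.14]. Speed limits (rad/s): [2.57, 2.57, 3.14, 3.14, 3.14, 3.14].

### API

Orientations are given as a rotation vector (axis times angle).
In Python, from station import get_obs, get_image, finish_job gives the robot as it stands. The module is installed in compiled form; this text tells all that it offers.
- The arm moves only by the tool carry_out, never from a script. Its argument "rows" is a list of rows, each a list of 7 numbers: the turn, a rotation vector about the tool's x, y, z as a fraction of full scale, then the shift along the tool's x, y, z as a fraction of full scale, then the closure, from -1 (fully open) to 1 (shut). A call has 1 to 5 rows; each row is the pose to reach, as a shift and turn from the pose commanded when the call began, along the tool's axes at that moment, turning the shorter way round; what a row does not reach only later rows make up. Full scale, the value 1, is 300 mm for a shift and pi rad for a turn. A row lasts 1/10 s, in which the tool goes at most 50 mm and 8.59 degrees, less where a joint would pass 70% of its speed; a pose out of reach is approached as far as the arm can. A call with a number of a shift or a turn outside -1 to 1 is refused whole. A call with a gripper value outside its range is refused whole. The fingers move at their own pace and stop on an object; "force" is the grip in N (left out, the last holds). Time passes only in rows, so rows that repeat a pose let the fingers close. It gives the time, the measured TCP pose, the force, the opening and the grip force at its end, in the units of the state.
- get_obs(): the state, without advancing time (a new reading comes with each control period).
- get_image(name): name is "scene" or "top" or "wrist"; returns a dict with "img" (420x560x3 uint8, blue, green, red), "mtx" (3x3 intrinsics, pixels), "D" ([k1, k2, p1, p2, k3] as OpenCV has them; the pictures are not rectified), "R" (3x3) and "t" (3): a world point X has camera coordinates R X + t. Camera axes: x right, y down, z forward; pixel columns grow to the right and rows downward; lengths in m; the calibration is good to about 2 mm. A picture is of the moment at which its call begins. There is no depth.
- finish_job(): hands the job in; it is judged then, once.
The state is a dict: "t": time; "q": joint angles; "dq": joint speeds; "effort": joint torques, N m; "tool_pos": TCP position; "tool_rot": TCP orientation; "contact_force": force on the tool from outside, world axes, zero at the start; "wrist_torque": the same for the moment, N m; "opening": finger opening in m; "grip_force": force on a finger pad.
Only numpy, scipy, OpenCV 4.12 (cv2) and the standard library are available. Lean on these libraries where they do the work, as an engineer would, in place of code of your own. Each camera call takes 0.05 s, during which the arm holds its last target. There are 200 camera calls.

## Working session

There is one attempt and no reset: what is moved stays moved. The work goes in short steps, Python scripts to look and compute and a tool call to move; the robot and the scene stay as the last step left them, time stands still between calls to the robot, and variables do not carry over. Pictures are saved under pics/ and viewed, at most 10 in all, crops included, and the job is handed in when it is done.

Besides the shell and the picture viewer there is one more tool, called after "Emit:" as name(argument=value, ...) on one line, values as JSON. carry_out: Moves the arm, as the interface text tells. Shift numbers are shares of 300 mm and turn numbers shares of pi rad, none past 1 either way. Its arguments: {"type":"object","properties":{"rows":{"type":"array"},"force":{"type":"number"}},"required":["rows"]}

```bash
mkdir -p pics; cat > h.py <<'E'
import cv2,numpy as np,json
from station import get_obs,get_image
from scipy.spatial.transform import Rotation as Rn
def ray(c,u):
    n=cv2.undistortPoints(np.array([[u]],float),c["mtx"],c["D"])[0,0]
    d=c["R"].T@np.array([n[0],n[1],1.]); return -c["R"].T@c["t"],d
def plane(c,u,z):
    o,d=ray(c,u); return o+d*(z-o[2])/d[2]
def tri(c1,u1,c2,u2):
    o1,d1=ray(c1,u1);o2,d2=ray(c2,u2)
    s=np.linalg.lstsq(np.c_[d1,-d2],o2-o1,rcond=None)[0]
    a,b=o1+d1*s[0],o2+d2*s[1]; return (a+b)/2,np.linalg.norm(a-b)
def proj(c,X):
    return cv2.projectPoints(np.array([X],float),cv2.Rodrigues(c["R"])[0],c["t"],c["mtx"],c["D"])[0][0,0]
def blobs(img,col,amin=30):
    h=cv2.cvtColor(img,cv2.COLOR_BGR2HSV)
    r={"blue":[((100,110,40),(130,255,255))],"red":[((0,120,60),(8,255,255)),((172,120,60),(180,255,255))],"green":[((45,90,50),(80,255,255))]}[col]
    m=sum(cv2.inRange(h,a,b) for a,b in r)
    n,_,s,c=cv2.connectedComponentsWithStats(m)
    return [(s[i].tolist(),c[i].round(1).tolist()) for i in range(1,n) if s[i][4]>=amin]
E
python3 - <<'E'
from h import *
o=get_obs();print(o["tool_pos"],o["tool_rot"],o["contact_force"])
for n in("scene","top"):
    c=get_image(n);cv2.imwrite(f"pics/{n}0.png",c["img"]);print(n,-c["R"].T@c["t"])
    for k in("blue","red","green"):print(k,blobs(c["img"],k))
E
```

```text
[0.21211756 0.58717409 0.20137003] [-5.41905213e-01 -3.09393743e+00  3.09347120e-03] [-0.62177589 -0.59435222 -0.27852294]
scene [-0.01189329  0.61876995  1.08015222]
blue [([274, 80, 8, 10, 69], [277.8, 84.6]), ([239, 82, 7, 10, 57], [242.1, 86.4]), ([260, 104, 5, 21, 57], [262.5, 111.9]), ([369, 111, 46, 42, 1230], [391.0, 130.5]), ([193, 181, 30, 33, 345], [207.8, 198.6]), ([355, 230, 12, 9, 60], [360.3, 233.8]), ([60, 289, 9, 16, 69], [64.6, 297.2]), ([242, 297, 10, 13, 68], [246.5, 302.8]), ([0, 382, 20, 38, 420], [6.3, 400.4])]
red [([296, 151, 16, 13, 152], [303.7, 157.2]), ([377, 177, 20, 18, 311], [386.2, 185.5]), ([225, 190, 12, 8, 30], [230.3, 193.2]), ([532, 191, 28, 39, 481], [551.0, 207.3]), ([126, 211, 434, 209, 34998], [372.5, 331.6]), ([69, 252, 24, 19, 342], [80.6, 260.9]), ([503, 317, 57, 51, 1741], [533.0, 340.9]), ([533, 363, 27, 57, 667], [548.0, 391.0])]
green []
top [0.46628148 0.03006193 1.65133518]
blue [([365, 58, 10, 9, 62], [369.4, 61.8]), ([404, 73, 9, 10, 71], [408.0, 77.6]), ([286, 128, 39, 11, 278], [305.8, 132.6]), ([240, 130, 36, 11, 272], [256.9, 135.1]), ([88, 134, 6, 17, 61], [90.3, 141.7]), ([8, 168, 18, 20, 129], [15.2, 177.5]), ([418, 186, 45, 34, 1089], [439.8, 202.8]), ([190, 241, 10, 5, 33], [194.6, 242.9]), ([298, 264, 10, 6, 36], [302.6, 266.3]), ([132, 293, 9, 13, 35], [135.2, 297.9]), ([146, 293, 19, 27, 99], [152.4, 303.7]), ([161, 295, 35, 33, 239], [182.6, 313.4]), ([163, 299, 12, 9, 31], [169.3, 303.8])]
red [([133, 101, 19, 19, 258], [142.2, 109.9]), ([311, 185, 14, 14, 148], [317.3, 191.1]), ([362, 236, 20, 18, 280], [371.5, 244.4]), ([18, 321, 128, 99, 2843], [75.8, 375.1]), ([251, 354, 64, 52, 839], [278.2, 371.5]), ([14, 357, 61, 40, 338], [42.6, 378.0]), ([285, 385, 26, 13, 48], [298.1, 391.7])]
green []
```

View pics/scene0.png

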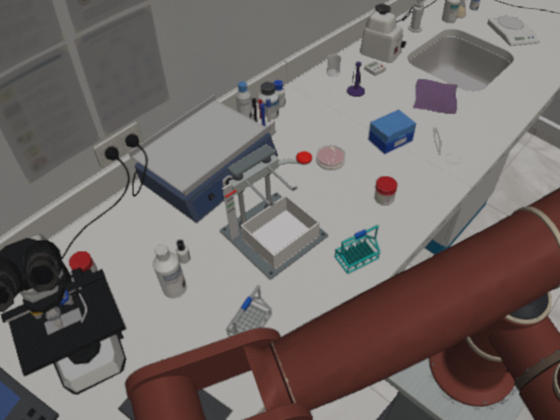

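View pics/top0.png

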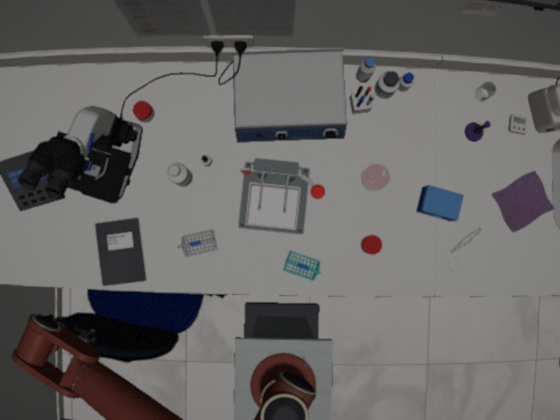

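The scene shows the wire basket with the blue grip at scene (246,303) and top (195,243). The stand is at top (275,195), with its red button at scene (304,157) and top (317,191). The turquoise look-alike is at top (302,266).

```bash
python3 - <<'E'
from h import *
s=get_image("scene");t=get_image("top")
print("grip",tri(s,(246.5,302.8),t,(194.6,242.9)),plane(t,(194.6,242.9),.1))
print("button",tri(s,(303.7,157.2),t,(317.3,191.1)),plane(t,(317.3,191.1),.205))
f=lambda i,x,y,w,h,k:cv2.resize(i[y:y+h,x:x+w],None,fx=k,fy=k,interpolation=cv2.INTER_CUBIC)
a=f(t["img"],165,220,70,50,5.7);b=f(t["img"],230,150,110,90,3.6)
im=np.zeros((600,800,3),np.uint8)
im[:a.shape[0],:a.shape[1]]=a; im[:b.shape[0],400:400+b.shape[1]]=b[:,:400]
c=f(s["img"],215,280,70,60,4);im[325:325+240,:280]=c
c=f(s["img"],215,145,130,68,3.8);im[330:330+c.shape[0],290:290+c.shape[1]]=c
cv2.imwrite("pics/c1.png",im)
E
```

```text
grip (array([0.45396139, 0.27936892, 0.10306637]), np.float64(0.002368266130862979)) [0.4547923  0.28069464 0.1       ]
button (array([ 0.61049447, -0.0820253 ,  0.1950171 ]), np.float64(0.0020315951385692643)) [ 0.6102801  -0.08060956  0.205     ]
```

View pics/c1.png

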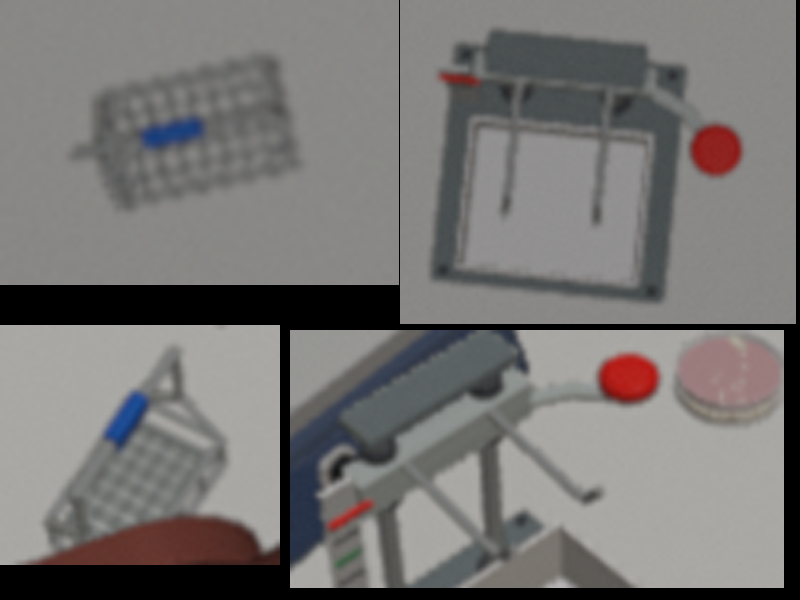

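The crop gives the basket body corners, the stand's base corners and the prong tips. In crop pixels, the tips are at (505,213) and (597,222). I'll turn these into poses.

```bash
cat >> h.py <<'E'
def go(p,yawdeg,o=None,n=1):
    # target: tool down, tool y axis along world dir yaw (mod 180)
    o=o or get_obs(); R=Rn.from_rotvec(o["tool_rot"]).as_matrix(); best=None
    for k in(0,180):
        a=np.radians(yawdeg+k); y=np.array([np.cos(a),np.sin(a),0]); z=np.array([0,0,-1.]); T=np.c_[np.cross(y,z),y,z]
        rv=Rn.from_matrix(R.T@T).as_rotvec()
        if best is None or np.linalg.norm(rv)<np.linalg.norm(best): best=rv
    d=R.T@(np.array(p)-o["tool_pos"])
    print("turn",(best/np.pi).round(4),"shift",(d/.3).round(4),"|deg|",np.degrees(np.linalg.norm(best)).round(1),"mm",(np.linalg.norm(d)*1e3).round(1))
E
python3 - <<'E'
from h import *
t=get_image("top")
B=lambda x,y,z:plane(t,(165+x/5.7,220+y/5.7),z)
S=lambda x,y,z:plane(t,(230+(x-400)/3.6,150+y/3.6),z)
for z in(.034,):
    P=[B(*q,z) for q in((95,95),(275,60),(298,165),(122,207))]
    print("basket",np.mean(P,0),[np.linalg.norm(P[i]-P[(i+1)%4]).round(4) for i in range(4)])
    for d in(P[0]-P[1],P[3]-P[2]):print("ydir yaw",np.degrees(np.arctan2(-d[0],d[1])))
P=[S(*q,.012) for q in((455,45),(685,68),(660,298),(432,278))]
print("base",np.mean(P,0),[np.linalg.norm(P[i]-P[(i+1)%4]).round(4) for i in range(4)])
for d in(P[0]-P[1],P[3]-P[2]):print("yaw",np.degrees(np.arctan2(-d[0],d[1])))
L,Rr=S(505,213,.206),S(597,222,.206);print("tips",L,Rr,np.linalg.norm(L-Rr));d=L-Rr
print("yaw",np.degrees(np.arctan2(-d[0],d[1])))
yaw=np.radians(-5.5);ex=np.array([np.cos(yaw),np.sin(yaw),0]);ey=np.array([-ex[1],ex[0],0])
b=np.array([.6103,-.0806,0]);og=b+.040*ex+.125*ey;print("origin from button",og,"from tips",(L+Rr)/2+.112*ex,"seat",og-.085*ex)
o=get_obs();print(Rn.from_rotvec(o["tool_rot"]).as_matrix().round(3))
go((.454,.280,.18),11.7)
E
```

```text
basket [0.45402155 0.27535966 0.034     ] [np.float64(0.1028), np.float64(0.0596), np.float64(0.1013), np.float64(0.0641)]
ydir yaw 12.325368461355731
ydir yaw 14.836015234585814
base [0.60508728 0.04369447 0.012     ] [np.float64(0.2072), np.float64(0.2071), np.float64(0.2034), np.float64(0.2098)]
yaw -4.486656280336966
yaw -3.7350564812387086
tips [0.5552121  0.08290563 0.206     ] [0.54974146 0.01058061 0.206     ] 0.07253162800611881
yaw -4.325594843713536
origin from button [0.66209657 0.03999069 0.        ] from tips [0.66396115 0.03600839 0.206     ] seat [0.57748789 0.04813758 0.        ]
[[-0.94   0.34  -0.   ]
 [ 0.34   0.94  -0.001]
 [ 0.    -0.001 -1.   ]]
turn [-3.000e-04  1.000e-04  3.246e-01] shift [-1.1062 -0.69    0.074 ] |deg| 58.4 mm 391.7
```

Emit:
carry_out(rows=[[0,0,0.16,-0.55,-0.345,0,-1],[0,0,0.16,-0.55,-0.345,0,-1],[0,0,0.16,-0.55,-0.345,0,-1],[0,0,0.16,-0.55,-0.345,0,-1],[0,0,0.16,-0.55,-0.345,0,-1]], force=40)

```text
t: 0.75
tool_pos: [0.3351, 0.431, 0.2026]
tool_rot: [1.303, 2.857, -0.001]
contact_force: [0.0, 0.7, 0.0]
opening: 0.0856
grip_force: 0.0
```

```bash
python3 - <<'E'
from h import *
go((.454,.280,.18),13)
E
```

```text
turn [1.000e-04 5.000e-04 1.553e-01] shift [-0.6396 -0.0306  0.0762] |deg| 28.0 mm 193.5
```

Emit:
carry_out(rows=[[0,0,0.155,-0.64,-0.03,0.05,-1],[0,0,0.155,-0.64,-0.03,0.05,-1],[0,0,0.155,-0.64,-0.03,0.05,-1],[0,0,0.155,-0.64,-0.03,0.05,-1],[0,0,0.155,-0.64,-0.03,0.05,-1]])

```text
t: 1.25
tool_pos: [0.4544, 0.2813, 0.187]
tool_rot: [1.953, 2.46, -0.002]
contact_force: [-0.6, 0.3, -0.2]
opening: 0.0855
grip_force: 0.0
```

```bash
python3 - <<'E'
from h import *
w=get_image("wrist");cv2.imwrite("pics/w1.png",w["img"])
for b in blobs(w["img"],"blue",100):print(b,plane(w,b[1],.105))
s=get_image("scene");t=get_image("top")
print(blobs(s["img"],"blue"),blobs(t["img"],"blue"))
go((.454,.280,.13),13)
E
```

```text
([98, 0, 46, 93, 2958], [120.9, 37.3]) [0.32647565 0.37708809 0.105     ]
([266, 192, 16, 43, 598], [273.4, 213.0]) [0.4560016  0.27973655 0.105     ]
[([274, 80, 8, 10, 69], [277.8, 84.6]), ([239, 82, 8, 10, 57], [242.1, 86.4]), ([260, 104, 5, 21, 56], [262.4, 111.9]), ([369, 111, 46, 42, 1229], [391.0, 130.5]), ([355, 231, 11, 8, 58], [359.8, 233.9]), ([60, 289, 9, 16, 69], [64.6, 297.4]), ([242, 297, 10, 13, 68], [246.5, 302.8]), ([0, 382, 20, 38, 420], [6.3, 400.4]), ([261, 402, 33, 18, 311], [277.4, 413.4])] [([366, 58, 9, 9, 60], [369.4, 61.7]), ([404, 73, 9, 10, 71], [408.0, 77.6]), ([286, 128, 39, 11, 275], [306.0, 132.6]), ([240, 130, 37, 11, 252], [257.1, 135.2]), ([88, 134, 6, 17, 62], [90.3, 141.9]), ([86, 161, 6, 10, 31], [89.1, 165.6]), ([7, 168, 19, 20, 125], [15.1, 177.6]), ([418, 186, 45, 34, 1088], [439.7, 202.8]), ([298, 264, 10, 6, 36], [302.6, 266.3]), ([89, 290, 84, 41, 1534], [130.5, 307.5])]
turn [-0.0001 -0.0002  0.0026] shift [-0.0176  0.0026  0.1919] |deg| 0.5 mm 57.8
```

View pics/w1.png

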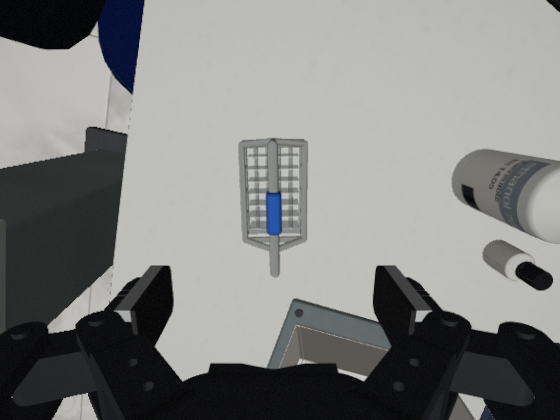

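The basket is aligned with the jaws, and the blue grip at wrist (273,213) casts to (0.456, 0.280), which agrees with the earlier measurement. I'll descend.

Emit:
carry_out(rows=[[0,0,0,-0.005,0.006,0.2,-1],[0,0,0,-0.005,0.006,0.3,-1],[0,0,0,-0.005,0.006,0.35,-1],[0,0,0,-0.005,0.006,0.35,-1],[0,0,0,-0.005,0.006,0.35,-0.2]])

```text
t: 1.9
tool_pos: [0.4551, 0.2844, 0.0843]
tool_rot: [1.944, 2.467, 0.003]
contact_force: [-0.0, 0.1, 0.5]
opening: 0.0731
grip_force: 0.0
```

Emit:
carry_out(rows=[[0,0,0,0,0,0,1],[0,0,0,0,0,0,1],[0,0,0,0,0,0,1],[0,0,0,0,0,0,1],[0,0,0,0,0,0,1]])

```text
t: 2.4
tool_pos: [0.4547, 0.2832, 0.0829]
tool_rot: [1.946, 2.466, 0.001]
contact_force: [-0.0, 0.0, -0.5]
opening: 0.0002
grip_force: 0.0
```

The opening is 0, so the jaws missed. I'll look.

```bash
python3 - <<'E'
from h import *
w=get_image("wrist");s=get_image("scene");t=get_image("top")
f=lambda i,x,y,w,h,k:cv2.resize(i[y:y+h,x:x+w],None,fx=k,fy=k,interpolation=cv2.INTER_CUBIC)
im=np.zeros((420,800,3),np.uint8);im[:,:560]=w["img"]
im[:200,560:]=f(s["img"],205,270,80,67,3)[:200,:240];im[205:405,560:]=f(t["img"],155,210,80,67,3)[:200,:240]
cv2.imwrite("pics/w2.png",im)
for b in blobs(w["img"],"blue",100):print(b,plane(w,b[1],.105))
E
```

```text
([64, 0, 20, 58, 752], [73.7, 21.9]) [0.35386201 0.36841468 0.105     ]
([260, 239, 25, 52, 334], [272.1, 252.8]) [0.45324288 0.29142789 0.105     ]
```

View pics/w2.png

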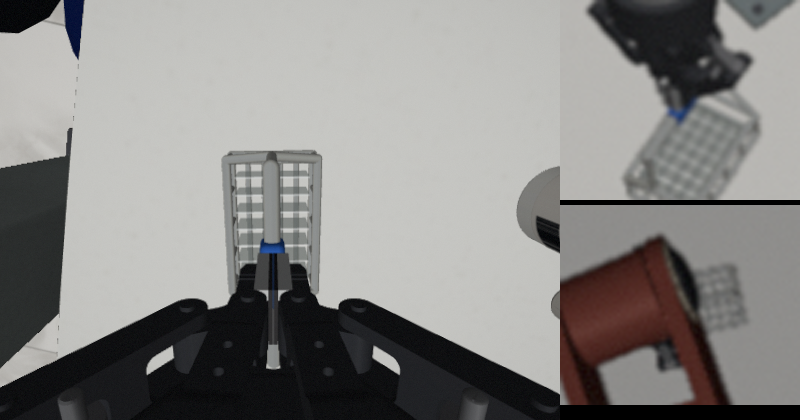

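```bash
python3 - <<'E'
from h import *
o=get_obs();print(o["opening"],o["grip_force"],o["contact_force"],o["tool_pos"])
w=get_image("wrist")
o=get_obs();print(o["opening"],o["grip_force"])
cv2.imwrite("pics/w3.png",cv2.resize(w["img"][215:385,200:350],None,fx=3.5,fy=3.5,interpolation=cv2.INTER_CUBIC))
for X in ([.4547,.2832,.083],[.4547,.2832,.102],[.456,.280,.108],[.456,.280,.1]):print(X,proj(w,X))
E
```

```text
1.2556396685683354e-06 0.0 [-0.44978954 -0.39732921 -0.25683711] [0.45455254 0.2831294  0.08260096]
1.8136737097281178e-05 0.0
[0.4547, 0.2832, 0.083] [271.63193234 251.71177915]
[0.4547, 0.2832, 0.102] [271.48489352 266.79965012]
[0.456, 0.28, 0.108] [272.54991118 278.98340091]
[0.456, 0.28, 0.1] [272.56819978 271.48130212]
```

View pics/w3.png

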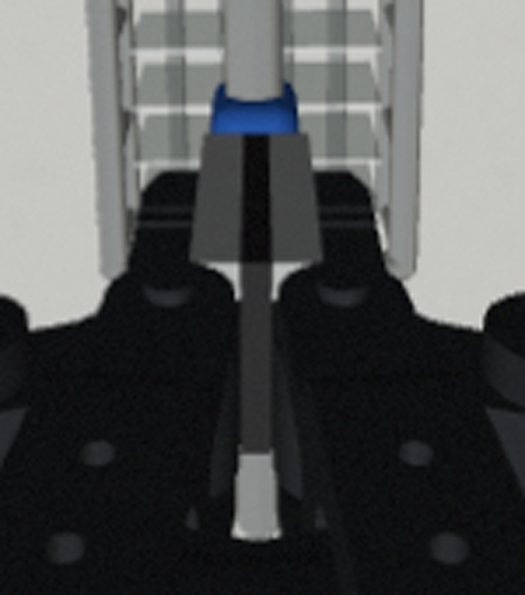

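The pads look shut above the grip, with no blue between them. I'll check the heights numerically.

```bash
python3 - <<'E'
from h import *
w=get_image("wrist");s=get_image("scene");t=get_image("top")
e=np.array([-.22,.975,0]);f=np.array([.975,.22,0])
g=np.array([.456,.280,0])
for z in(.06,.08,.092,.108):
    for k in(17,):
        p=g+e*k/1e3+[0,0,z];print(z,"grip end",proj(w,p).round(1),"width px",np.linalg.norm(proj(w,p+f*.006)-proj(w,p-f*.006)).round(1))
h=g+e*.052
for z in(.034,.1):print("far upright",z,proj(w,h+[0,0,z]).round(1),"near",proj(w,g-e*.052+[0,0,z]).round(1))
print("far basket top corners",[proj(w,g+e*.055+f*k+[0,0,.034]).round(1) for k in(-.033,.033)])
for z in(.083,.108):print("tip scene",z,proj(s,[.4547,.2832,z]))
print("blue scene now",[b for b in blobs(s["img"],"blue",5) if 230<b[1][0]<260 and 280<b[1][1]<330])
p=np.array([.4547,.2832,.083]);
print("pad half gap px/mm at tip",np.linalg.norm(proj(w,p+f*.01)-proj(w,p))/10)
p=p+[0,0,.0]+e*.011;print("tip front edge",proj(w,p),proj(w,p+[0,0,.02]))
i=s["img"][285:325:2,225:270:3];print(cv2.cvtColor(i,cv2.COLOR_BGR2GRAY))
E
```

```text
0.06 grip end [273.1 215.3] width px 20.4
0.08 grip end [273.1 225.8] width px 22.6
0.092 grip end [273.1 233.2] width px 24.1
0.108 grip end [273.1 244.9] width px 26.5
far upright 0.034 [273.8 151. ] near [271.7 297.5]
far upright 0.1 [274.2 165.1] near [271.3 360.6]
far basket top corners [array([221.8, 145.5]), array([326., 147.])]
tip scene 0.083 [245.22565243 308.13155937]
tip scene 0.108 [244.31850829 302.54735755]
blue scene now [([242, 304, 7, 6, 16], [245.2, 306.9])]
pad half gap px/mm at tip 1.8719796825455515
tip front edge [271.93549308 232.25467746] [271.8105666 246.1932973]
[[ 47  66  31  27  29  30  36  27  28  33  52  89 172 183 182]
 [121  30  28  28  27  30  36  24  25  29  36  84 107 123 144]
 [175  60  30  27  31  25  27  26  24  63  54  69  86  67  57]
 [183 153 101  58  30  26  27  24  30  93  40  47  80  95  67]
 [182 184 181 108  25  26  28  35  40  43  55  59  52  89 131]
 [182 182 183 156  37  39  24  33  39  46  57  39  46  59 176]
 [182 182 182 183  91  93  30  27  32  29  29  26  33 111 183]
 [182 182 181 184 104  51  47  29  29  27  25  32  66 166 183]
 [183 182 181 182 156  64  84  26  31  52  85 137 152 153 182]
 [182 182 182 182 180  75  81  33  56 158 175 141 147 136 170]
 [181 183 182 182 181 122  80  45  84 126 161 179 150 132 136]
 [182 182 182 182 182 138  76  60 131 115 120 149 178 163 129]
 [182 182 182 183 180 130  93  86 139 134 125 116 136 171 166]
 [183 182 181 182 158 131 109 132 120 136 134 135 117 124 136]
 [182 182 182 181 137 133 120 134 133 133 123 137 132 119 128]
 [181 182 182 169 133 120 139 125 130 128 136 120 138 126 140]
 [182 182 181 134 132 112 134 128 134 122 135 133 124 130 146]
 [182 182 167 130 125 133 127 128 136 139 119 135 121 120 133]
 [182 182 135 134 124 132 132 141 118 137 133 130 131 127 151]
 [182 173 128 106 136 129 130 136 145 121 134 128 145 136 176]]
```

The picture shows the shut fingertips at about z ≈ 0.11, just above the grip and about 27 mm higher than the reported TCP. This agrees in both the wrist and scene views. I'll open, go 26 mm lower (still above the basket body) and close while watching the force.

Emit:
carry_out(rows=[[0,0,0,0,0,0,-1],[0,0,0,0,0,0,-1],[0,0,0,0,0,0,-1],[0,0,0,-0.005,0.005,0,-1],[0,0,0,-0.01,0.005,0,-1]])

```text
t: 3.25
tool_pos: [0.4569, 0.2806, 0.0826]
tool_rot: [1.946, 2.466, 0.0]
contact_force: [-0.2, -0.4, -0.0]
opening: 0.0722
grip_force: 0.0
```

Emit:
carry_out(rows=[[0,0,0,0,0,0.04,-1],[0,0,0,0,0,0.085,-1],[0,0,0,0,0,0.085,-1],[0,0,0,0,0,0.085,1],[0,0,0,0,0,0.085,1]])

```text
t: 3.75
tool_pos: [0.4568, 0.2807, 0.0571]
tool_rot: [1.946, 2.466, 0.0]
contact_force: [-0.5, -0.1, 0.1]
opening: 0.0592
grip_force: 0.0
```

Emit:
carry_out(rows=[[0,0,0,0,0,0,1],[0,0,0,0,0,0,1],[0,0,0,0,0,0,1],[0,0,0,0,0,0,1]])

```text
t: 4.15
tool_pos: [0.4568, 0.2807, 0.0574]
tool_rot: [1.946, 2.466, 0.0]
contact_force: [0.5, 0.2, 0.7]
opening: 0.0109
grip_force: 42.7
```

The grip is held (opening 11 mm, 43 N). I'll lift it straight up.

Emit:
carry_out(rows=[[0,0,0,0,0,-0.06,1],[0,0,0,0,0,-0.16,1],[0,0,0,0,0,-0.28,1],[0,0,0,0,0,-0.4,1],[0,0,0,0,0,-0.46,1]])

```text
t: 4.65
tool_pos: [0.458, 0.2812, 0.199]
tool_rot: [1.945, 2.464, 0.007]
contact_force: [1.0, 0.7, 0.0]
opening: 0.0113
grip_force: 42.4
```

```bash
python3 - <<'E'
from h import *
o=get_obs();print(o["tool_pos"],o["opening"],o["grip_force"],o["contact_force"])
go((.5074,.0513,.195),-4.2)
w=get_image("wrist");s=get_image("scene")
cv2.imwrite("pics/a.png",w["img"])
for n,c in(("w",w),("s",s)):print(n,[b for b in blobs(c["img"],"blue",10)],proj(c,o["tool_pos"]+[0,0,.0426]))
E
```

```text
[0.4580449  0.2812228  0.19902063] 0.011294785540172712 42.39255666732788 [0.98744123 0.65445747 0.01860954]
turn [ 0.0016 -0.0005  0.098 ] shift [-0.7837 -0.0181  0.0126] |deg| 17.6 mm 235.2
w [([98, 0, 47, 93, 3010], [121.2, 37.5]), ([258, 253, 30, 83, 2228], [272.8, 295.6]), ([500, 348, 54, 40, 706], [524.7, 367.2])] [271.38555243 290.49590535]
s [([274, 80, 8, 10, 69], [277.8, 84.6]), ([239, 82, 7, 10, 58], [242.0, 86.4]), ([266, 101, 6, 6, 23], [268.1, 103.7]), ([260, 104, 5, 21, 56], [262.4, 111.9]), ([369, 111, 46, 42, 1229], [391.0, 130.5]), ([355, 230, 12, 9, 60], [360.3, 233.8]), ([426, 240, 7, 12, 17], [429.1, 245.5]), ([233, 264, 5, 10, 36], [235.3, 268.1]), ([59, 289, 10, 16, 69], [64.5, 297.4]), ([0, 382, 20, 38, 423], [6.3, 400.4]), ([261, 402, 33, 18, 311], [277.4, 413.4])] [238.49745839 267.36417265]
```

The basket is lifted with the gripper. Next is the move to in front of the hook.

Emit:
carry_out(rows=[[0,0,0.02,-0.08,0,0,1],[0,0,0.04,-0.2,0,0,1],[0,0,0.06,-0.32,0,0,1],[0,0,0.08,-0.44,0,0,1],[0,0,0.098,-0.56,-0.01,0,1]])

```text
t: 5.25
tool_pos: [0.4919, 0.1151, 0.1926]
tool_rot: [-2.302, -2.135, 0.004]
contact_force: [1.1, -0.3, -1.5]
opening: 0.0114
grip_force: 42.4
```

```bash
python3 - <<'E'
from h import *
go((.5074,.0513,.195),-4.2)
E
```

```text
turn [-0.001   0.0002 -0.0007] shift [-0.2082  0.0675 -0.008 ] |deg| 0.2 mm 65.7
```

Emit:
carry_out(rows=[[0,0,0,-0.1,0.03,0,1],[0,0,0,-0.18,0.06,-0.02,1],[0,0,0,-0.208,0.067,-0.02,1],[0,0,0,-0.208,0.067,-0.02,1]])

```text
t: 5.65
tool_pos: [0.5077, 0.0521, 0.1994]
tool_rot: [-2.302, -2.135, 0.003]
contact_force: [-0.3, 0.3, -1.1]
opening: 0.0112
grip_force: 42.4
```

```bash
python3 - <<'E'
from h import *
o=get_obs();print(o["tool_pos"],o["contact_force"])
w=get_image("wrist");s=get_image("scene");t=get_image("top")
f=lambda i,x,y,w,h,k:cv2.resize(i[y:y+h,x:x+w],None,fx=k,fy=k,interpolation=cv2.INTER_CUBIC)
im=np.zeros((600,800,3),np.uint8);im[:300,:400]=cv2.resize(w["img"],(400,300))
im[:300,400:]=f(t["img"],230,150,100,75,4);im[300:,:]=f(s["img"],190,140,160,60,5)
cv2.imwrite("pics/a1.png",im)
b=o["tool_pos"]+[0,0,.0426];print(proj(s,b),proj(t,b),proj(w,b))
E
```

```text
[0.50765653 0.05211545 0.19941949] [-0.33873813  0.34047083 -1.08259921]
[297.43898161 193.18992274] [269.48415679 225.85887207] [271.40391351 290.93168248]
```

View pics/a1.png

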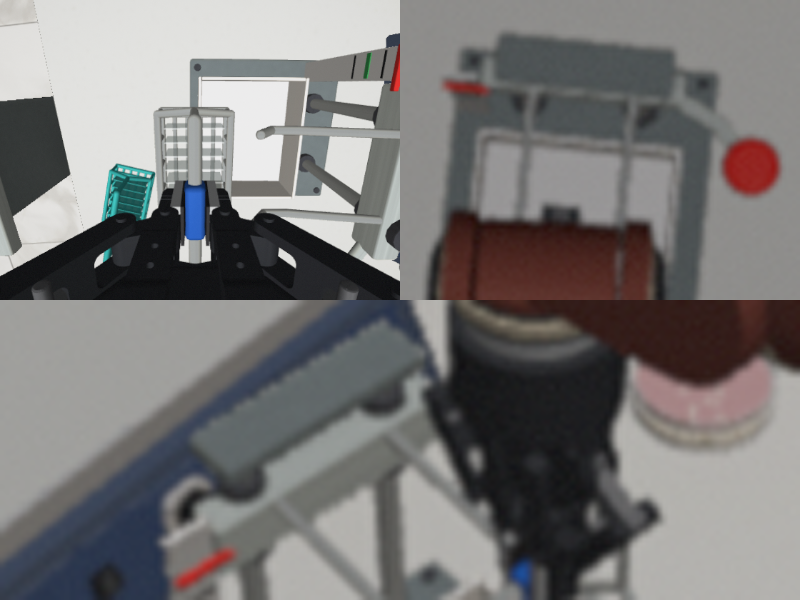

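The wrist view shows both prong tips at about (367,188) and (364,298), parallel to the bar and bracketing the grip. I'll compute the seat relative to the bar.

```bash
python3 - <<'E'
from h import *
w=get_image("wrist");o=get_obs()
L=plane(w,(367,187.6),.206);R=plane(w,(364,298),.206);d=L-R
print(L,R,np.linalg.norm(d),"yaw",np.degrees(np.arctan2(-d[0],d[1])))
y=np.radians(-4.2);ex=np.array([np.cos(y),np.sin(y),0])
m=(L+R)/2;seat=m+.027*ex;print("seat",seat)
# uprights/bar ends: far bar end pixel
F=plane(w,(194*1.4,110*1.4),.242);print("far bar end",F,"bar c",o["tool_pos"])
for z in(.2,.195):go((seat[0],seat[1],z),-4.2)
E
```

```text
[0.55673522 0.08655472 0.206     ] [0.55542344 0.02589594 0.206     ] 0.06067296441997662 yaw -1.2388570064885867
seat [0.58300682 0.0542479  0.206     ]
far bar end [0.51169552 0.10979038 0.242     ] bar c [0.50771203 0.05385934 0.20031715]
turn [-0.0004 -0.0001  0.0004] shift [0.0194 0.2502 0.0007] |deg| 0.1 mm 75.3
turn [-0.0004 -0.0001  0.0004] shift [0.0194 0.2503 0.0174] |deg| 0.1 mm 75.5
```

```bash
python3 - <<'E'
from h import *
w=get_image("wrist")
for p in([.5567,.0866,.206],[.5515,.0148,.206],[.58,.012,.185],[.5525,.0148,.195]):print(p,proj(w,p))
cv2.imwrite("pics/a2.png",cv2.resize(w["img"][160:380,220:520],None,fx=2.6,fy=2.6,interpolation=cv2.INTER_CUBIC))
E
```

```text
[0.5567, 0.0866, 0.206] [366.57727328 187.65676449]
[0.5515, 0.0148, 0.206] [356.39388534 316.34001278]
[0.58, 0.012, 0.185] [394.91702915 297.9013921 ]
[0.5525, 0.0148, 0.195] [353.69345559 305.58444175]
```

View pics/a2.png

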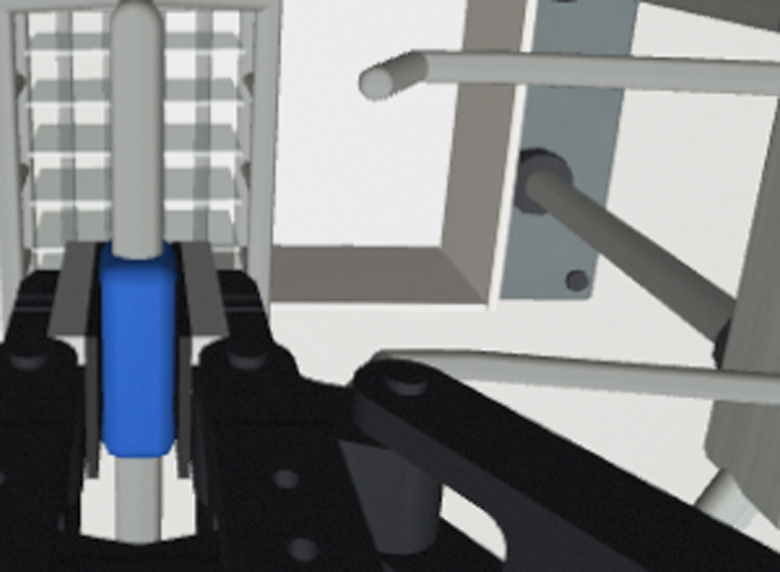

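The right tip is hidden by the linkage, so I'm using the left tip at wrist (365,192). That puts the seat at about (0.579, 0.0465), in agreement with the top view. I'll move over the hook.

Emit:
carry_out(rows=[[0,0,0,0,0.05,0,1],[0,0,0,-0.004,0.12,0,1],[0,0,0,-0.004,0.19,0,1],[0,0,0,-0.004,0.239,0,1],[0,0,0,-0.004,0.239,0,1]])

```text
t: 6.4
tool_pos: [0.5806, 0.0471, 0.2008]
tool_rot: [-2.3, -2.139, 0.0]
contact_force: [-0.2, -0.2, -1.3]
opening: 0.0111
grip_force: 42.4
```

```bash
python3 - <<'E'
from h import *
o=get_obs();print(o["tool_pos"],o["contact_force"])
go((.579,.0465,.1504),-4.2)
w=get_image("wrist");s=get_image("scene")
f=lambda i,x,y,w,h,k:cv2.resize(i[y:y+h,x:x+w],None,fx=k,fy=k,interpolation=cv2.INTER_CUBIC)
im=np.zeros((560,800,3),np.uint8);im[:,:500]=f(w["img"],200,110,200,224,2.5)
im[:300,500:]=f(s["img"],225,130,100,100,3);
cv2.imwrite("pics/b1.png",im)
E
```

```text
[0.58057943 0.04705157 0.20075517] [-0.21210148 -0.24001968 -1.33542582]
turn [-0.0001 -0.      0.0003] shift [-0.0022 -0.0051  0.1679] |deg| 0.1 mm 50.4
```

View pics/b1.png

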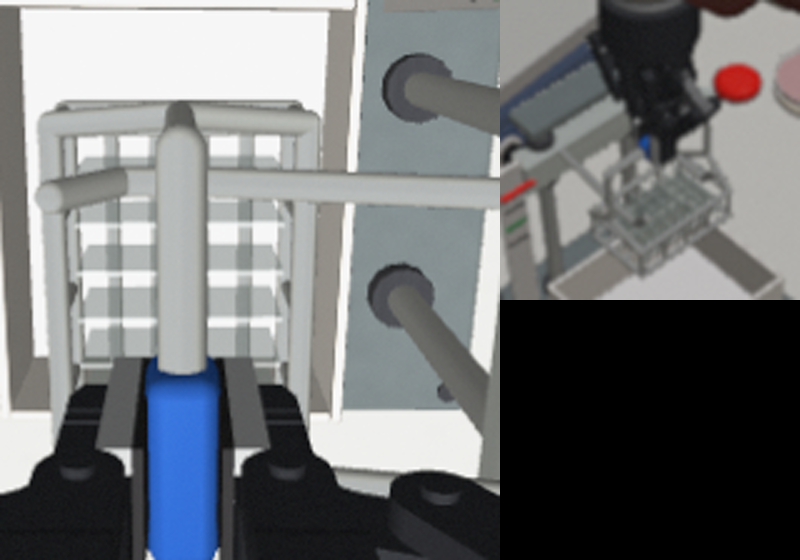

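The left prong passes under the bar, inside the upright, with its tip about 28 mm ahead of the bar. The basket is level over the bath, so I'll lower it.

Emit:
carry_out(rows=[[0,0,0,0,0,0.05,1],[0,0,0,0,-0.003,0.1,1],[0,0,0,0,-0.003,0.14,1],[0,0,0,0,-0.003,0.16,1],[0,0,0,0,-0.003,0.16,1]])

```text
t: 7.0
tool_pos: [0.5775, 0.0465, 0.151]
tool_rot: [-2.3, -2.137, 0.004]
contact_force: [-0.5, -0.3, -1.1]
opening: 0.0109
grip_force: 42.4
```

```bash
python3 - <<'E'
from h import *
o=get_obs();print(o["tool_pos"],o["contact_force"],o["wrist_torque"])
E
```

```text
[0.5775331  0.04646618 0.15103124] [-0.45505048 -0.288123   -1.08563028] [ 0.01544927  0.00159964 -0.00988455]
```

Emit:
carry_out(rows=[[0,0,0,0,0,0.005,1],[0,0,0,0,0,0.01,1],[0,0,0,0,0,0.01,1]])

```text
t: 7.3
tool_pos: [0.5791, 0.0464, 0.1506]
tool_rot: [2.301, 2.138, 0.001]
contact_force: [0.3, -0.1, -1.2]
opening: 0.011
grip_force: 42.4
```

Emit:
carry_out(rows=[[0,0,0,0,0,0.005,1],[0,0,0,0,0,0.01,1],[0,0,0,0,0,0.01,1],[0,0,0,0,0,0.01,1]])

```text
t: 7.7
tool_pos: [0.5794, 0.0464, 0.149]
tool_rot: [2.301, 2.138, 0.002]
contact_force: [-2.0, 0.3, 5.1]
opening: 0.0111
grip_force: 43.2
```

Contact: the prongs carry the bar, +5 N. I'll ease up 1 mm and open part way.

Emit:
carry_out(rows=[[0,0,0,0,0,-0.004,1],[0,0,0,0,0,-0.004,0.4],[0,0,0,0,0,-0.004,0.2],[0,0,0,0,0,-0.004,0.2],[0,0,0,0,0,-0.004,0.2]])

```text
t: 8.2
tool_pos: [0.5786, 0.0464, 0.148]
tool_rot: [-2.301, -2.138, 0.001]
contact_force: [0.4, 0.6, -0.3]
opening: 0.0339
grip_force: 0.0
```

```bash
python3 - <<'E'
from h import *
o=get_obs();print(o["tool_pos"],o["contact_force"],o["opening"])
w=get_image("wrist");print(blobs(w["img"],"blue",200),proj(w,[.579,.0465,.192]))
E
```

```text
[0.57863807 0.04641274 0.14799571] [ 0.40827415  0.55641189 -0.31385924] 0.03391213521036234
[([512, 82, 48, 32, 361], [541.8, 107.3]), ([260, 254, 30, 84, 2264], [274.6, 297.3]), ([31, 335, 25, 26, 325], [41.3, 347.5])] [272.42284621 292.3844065 ]
```

Released. I'll rise straight up.

Emit:
carry_out(rows=[[0,0,0,0,0,-0.04,0.2],[0,0,0,0,0,-0.1,0.2],[0,0,0,0,0,-0.17,0.2],[0,0,0,0,0,-0.25,0.2],[0,0,0,0,0,-0.33,0.2]])

```text
t: 8.75
tool_pos: [0.5788, 0.0464, 0.2492]
tool_rot: [2.301, 2.138, 0.001]
contact_force: [-0.2, 0.7, -1.0]
opening: 0.0342
grip_force: 0.0
```

```bash
python3 - <<'E'
from h import *
o=get_obs();print(o["tool_pos"],o["contact_force"])
w=get_image("wrist");s=get_image("scene");t=get_image("top")
for b in blobs(w["img"],"blue",200):print(b,plane(w,b[1],.2))
for n,c in(("s",s),("t",t)):print(n,[(b,plane(c,b[1],.205).round(4)) for b in blobs(c["img"],"red",60) if b[0][4]<400])
print("seat s",proj(s,[.579,.0465,.192]),[b for b in blobs(s["img"],"blue",10) if 250<b[1][0]<330 and 140<b[1][1]<240])
go((.6112,-.081,.25),-4.2)
E
```

```text
[0.57883799 0.04644685 0.24918753] [-0.15169026  0.65922951 -1.0184677 ]
([452, 61, 50, 283, 6714], [480.0, 178.8]) [0.71767528 0.06750476 0.2       ]
([266, 199, 16, 49, 748], [273.5, 223.6]) [0.57981568 0.04658861 0.2       ]
([95, 277, 18, 33, 418], [102.9, 293.8]) [0.45277226 0.00227355 0.2       ]
([533, 366, 27, 24, 244], [547.8, 376.2]) [ 0.78993901 -0.09751335  0.2       ]
s [(([296, 151, 16, 13, 153], [303.7, 157.2]), array([ 0.6027, -0.0747,  0.205 ])), (([376, 177, 21, 18, 311], [386.1, 185.5]), array([ 0.3905, -0.1365,  0.205 ])), (([69, 252, 24, 19, 343], [80.6, 261.0]), array([0.744 , 0.4967, 0.205 ])), (([432, 323, 26, 24, 111], [443.8, 332.6]), array([0.0744, 0.1038, 0.205 ]))]
t [(([133, 101, 19, 19, 259], [142.2, 110.0]), array([0.8382, 0.4331, 0.205 ])), (([311, 185, 14, 14, 146], [317.2, 191.1]), array([ 0.6103, -0.0803,  0.205 ])), (([362, 236, 20, 18, 276], [371.4, 244.4]), array([ 0.4622, -0.2375,  0.205 ])), (([196, 392, 34, 15, 171], [211.7, 396.7]), array([0.0162, 0.2072, 0.205 ]))]
seat s [277.21036575 191.17514014] [([273, 187, 11, 10, 62], [278.2, 191.3])]
turn [ 0.0017 -0.     -0.0001] shift [-0.4158  0.1343  0.0024] |deg| 0.3 mm 131.1
```

The basket hangs at the seat, with the blue grip cast to (0.580, 0.0466). Now I'll move over the button at (0.612, -0.081) with the fingers shut.

Emit:
carry_out(rows=[[0,0,0,-0.08,0.03,-0.02,0.2],[0,0,0,-0.2,0.07,-0.02,0.6],[0,0,0,-0.32,0.11,-0.02,1],[0,0,0,-0.416,0.137,-0.02,1],[0,0,0,-0.416,0.137,-0.02,1]])

```text
t: 9.4
tool_pos: [0.6102, -0.0842, 0.2512]
tool_rot: [-2.305, -2.132, 0.004]
contact_force: [-0.1, 0.2, -0.8]
opening: -0.0002
grip_force: 0.0
```

```bash
python3 - <<'E'
from h import *
o=get_obs();print(o["tool_pos"],o["contact_force"],o["opening"])
w=get_image("wrist");
for b in blobs(w["img"],"red",200):print(b,plane(w,b[1],.205))
go((.612,-.081,.19),-4.2)
E
```

```text
[ 0.61018146 -0.08419669  0.25122977] [-0.13572743  0.2339811  -0.84730009] -0.0001563606648442486
([244, 188, 61, 60, 2843], [274.2, 218.0]) [ 0.61181182 -0.07924676  0.205     ]
turn [-0.0009 -0.0002 -0.0009] shift [0.0049 0.007  0.2046] |deg| 0.2 mm 61.4
```

Emit:
carry_out(rows=[[0,0,0,0.008,0.007,0.08,1],[0,0,0,0.008,0.007,0.15,1],[0,0,0,0.008,0.007,0.2,1],[0,0,0,0.008,0.007,0.2,1]])

```text
t: 9.85
tool_pos: [0.6108, -0.0774, 0.1894]
tool_rot: [-2.296, -2.136, 0.005]
contact_force: [0.2, -0.2, -0.8]
opening: 0.0002
grip_force: 0.0
```

Emit:
carry_out(rows=[[0,0,0,0,0,0.01,1],[0,0,0,0,0,0.02,1],[0,0,0,0,0,0.02,1],[0,0,0,0,0,0.02,1]])

```text
t: 10.25
tool_pos: [0.6133, -0.0789, 0.1882]
tool_rot: [2.301, 2.138, 0.001]
contact_force: [-0.4, 0.3, -1.3]
opening: 0.0002
grip_force: 0.0
```

Emit:
carry_out(rows=[[0,0,0,0,0,0.01,1],[0,0,0,0,0,0.01,1],[0,0,0,0,0,0.01,1]])

```text
t: 10.55
tool_pos: [0.6128, -0.0789, 0.1842]
tool_rot: [-2.302, -2.138, 0.0]
contact_force: [-0.6, 0.5, 0.5]
opening: 0.0001
grip_force: 0.0
```

Emit:
carry_out(rows=[[0,0,0,0,0,0.01,1],[0,0,0,0,0,0.01,1],[0,0,0,0,0,0.01,1]])

```text
t: 10.85
tool_pos: [0.6128, -0.0788, 0.1811]
tool_rot: [-2.301, -2.138, 0.0]
contact_force: [-0.9, 0.5, -0.7]
opening: -0.0
grip_force: 0.0
```

Emit:
carry_out(rows=[[0,0,0,0,0,0.01,1],[0,0,0,0,0,0.01,1],[0,0,0,0,0,0.01,1]])

```text
t: 11.15
tool_pos: [0.6128, -0.0788, 0.1781]
tool_rot: [-2.301, -2.138, 0.0]
contact_force: [0.2, 0.5, 0.4]
opening: -0.0001
grip_force: 0.0
```

Emit:
carry_out(rows=[[0,0,0,0,0,0.005,1],[0,0,0,0,0,0.005,1],[0,0,0,0,0,0.005,1]])

```text
t: 11.45
tool_pos: [0.6129, -0.0788, 0.1768]
tool_rot: [-2.302, -2.138, 0.0]
contact_force: [0.3, 0.6, -0.2]
opening: -0.0001
grip_force: 0.0
```

Emit:
carry_out(rows=[[0,0,0,0,0,0.005,1],[0,0,0,0,0,0.005,1],[0,0,0,0,0,0.005,1]])

```text
t: 11.75
tool_pos: [0.6132, -0.0789, 0.1764]
tool_rot: [2.301, 2.138, 0.001]
contact_force: [-2.8, 0.4, 5.0]
opening: -0.0002
grip_force: 2.6
```

Emit:
carry_out(rows=[[0,0,0,0,0,0.005,1],[0,0,0,0,0,0.005,1],[0,0,0,0,0,0.005,1]])

```text
t: 12.05
tool_pos: [0.6132, -0.0789, 0.1749]
tool_rot: [2.301, 2.138, 0.001]
contact_force: [-2.6, -0.7, 6.0]
opening: -0.0
grip_force: 2.8
```

Contact is at tool z ≈ 0.1765, so the target is ≈ 0.1365. I'll press most of the way, then check the pointer.

Emit:
carry_out(rows=[[0,0,0,0,0,0.03,1],[0,0,0,0,0,0.06,1],[0,0,0,0,0,0.09,1],[0,0,0,0,0,0.115,1],[0,0,0,0,0,0.115,1]])

```text
t: 12.55
tool_pos: [0.6137, -0.079, 0.1411]
tool_rot: [2.3, 2.137, 0.002]
contact_force: [-3.4, 0.6, 12.4]
opening: 0.0001
grip_force: 5.8
```

```bash
python3 - <<'E'
from h import *
o=get_obs();print(o["tool_pos"],o["contact_force"])
s=get_image("scene")
print([b for b in blobs(s["img"],"red",10) if b[1][0]<330 and b[1][1]<250],[b for b in blobs(s["img"],"blue",10) if 250<b[1][0]<330 and 140<b[1][1]<240])
# grip blue / pointer: predicted pixel rows vs travel
for d in(0,.03,.035,.04,.045):print(d,proj(s,[.580,.0466,.197-d]).round(1))
h=cv2.cvtColor(s["img"],cv2.COLOR_BGR2HSV)[180:250,215:245]
m=cv2.inRange(h,(40,60,40),(85,255,255));ys,xs=np.nonzero(m);print("green",len(xs),xs.mean()+215,ys.mean()+180)
E
```

```text
[ 0.61374281 -0.07901693  0.14109834] [-3.41518872  0.59428254 12.35262875]
[([259, 100, 3, 4, 10], [259.9, 101.2]), ([289, 104, 13, 8, 37], [294.5, 108.2]), ([297, 162, 15, 12, 107], [304.3, 168.3]), ([227, 199, 11, 8, 29], [231.9, 202.7])] [([273, 196, 12, 10, 67], [278.5, 200.5])]
0 [276.8 189.6]
0.03 [277.2 197.9]
0.035 [277.2 199.3]
0.04 [277.3 200.6]
0.045 [277.4 202. ]
green 0 nan nan<stdin>:8: RuntimeWarning: Mean of empty slice.
  ret = ret.dtype.type(ret / rcount)
```

Emit:
carry_out(rows=[[0,0,0,0,0,0.008,1],[0,0,0,0,0,0.013,1],[0,0,0,0,0,0.013,1],[0,0,0,0,0,0.013,1],[0,0,0,0,0,0.013,1]])

```text
t: 13.1
tool_pos: [0.6138, -0.079, 0.1385]
tool_rot: [2.3, 2.137, 0.002]
contact_force: [-3.9, 1.1, 11.8]
opening: 0.0002
grip_force: 6.1
```

```bash
python3 - <<'E'
from h import *
o=get_obs();print(o["tool_pos"],o["contact_force"])
s=get_image("scene");w=get_image("wrist")
print([b for b in blobs(s["img"],"red",10) if 200<b[1][0]<330 and 140<b[1][1]<250],[b for b in blobs(s["img"],"blue",10) if 250<b[1][0]<330 and 140<b[1][1]<240])
im=np.zeros((600,800,3),np.uint8)
f=lambda i,x,y,w,h,k:cv2.resize(i[y:y+h,x:x+w],None,fx=k,fy=k,interpolation=cv2.INTER_CUBIC)
im[:,:350]=f(s["img"],218,170,35,60,10);im[:300,350:750]=cv2.resize(w["img"],(400,300));im[300:,350:800]=f(s["img"],225,150,90,60,5)
cv2.imwrite("pics/e.png",im)
E
```

```text
[ 0.61376006 -0.07903042  0.13852213] [-3.89714874  1.11244518 11.81083365]
[([296, 163, 16, 11, 108], [304.1, 168.8]), ([227, 200, 11, 8, 28], [231.7, 203.6])] [([256, 163, 7, 5, 15], [259.3, 165.2]), ([273, 197, 12, 10, 69], [278.4, 201.2])]
```

View pics/e.png

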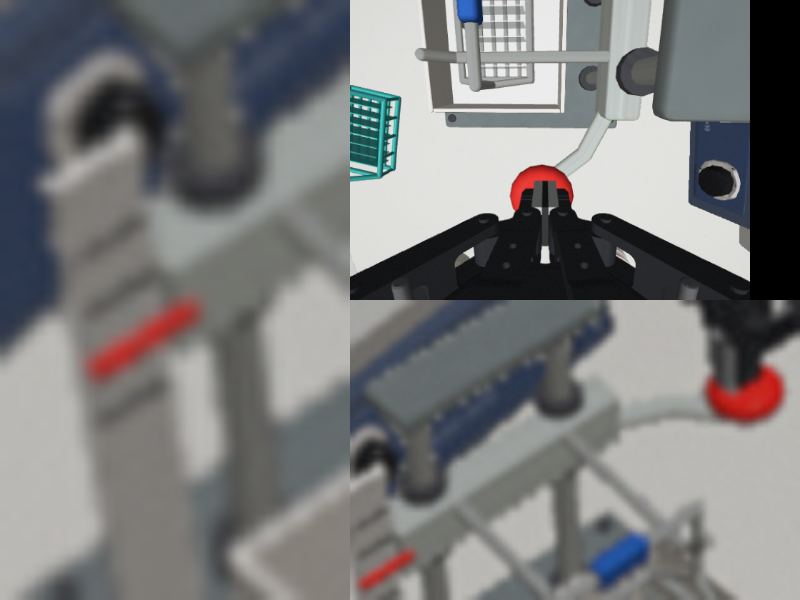

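The pointer covers the green mark, the basket is in the bath, and the bar is on both prongs. The tool reads 38 mm of travel, so I'll add about 2 mm.

Emit:
carry_out(rows=[[0,0,0,0,0,0.006,1],[0,0,0,0,0,0.006,1],[0,0,0,0,0,0.006,1],[0,0,0,0,0,0.006,1],[0,0,0,0,0,0.006,1]])

```text
t: 13.7
tool_pos: [0.6137, -0.079, 0.1368]
tool_rot: [2.3, 2.137, 0.002]
contact_force: [-5.2, 1.2, 11.9]
opening: 0.0002
grip_force: 6.2
```

```bash
python3 - <<'E'
from h import *
s=get_image("scene");o=get_obs();print(o["tool_pos"],o["contact_force"])
P=[b for b in blobs(s["img"],"red",10) if 200<b[1][0]<250 and 180<b[1][1]<250];print(P,[b[1] for b in blobs(s["img"],"blue",10) if 270<b[1][0]<290 and 180<b[1][1]<240])
a=plane(s,(230.3,193.2),.19)
for d in(.036,.038,.04,.042):print(d,proj(s,a-[0,0,d])-proj(s,a))
E
```

```text
[ 0.6137698  -0.07905023  0.13683322] [-5.5332789   0.58970566 12.53653382]
[([227, 201, 11, 7, 26], [232.2, 203.8])] [[278.6, 201.6]]
0.036 [1.43347086 9.84960001]
0.038 [ 1.51153048 10.38430782]
0.04 [ 1.58942672 10.91772764]
0.042 [ 1.66716    11.44986346]
```

```bash
python3 -c "
from station import finish_job
print(finish_job())"
```

```text
the job is handed in; nothing more can be done
None
```

The basket hangs on both prongs and the arm is holding the button about 40 mm down (39.7 mm by tool position, about 12 N), with the red pointer over the green mark and the basket dipped in the bath; the job is handed in.

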